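# Close the utensil chest: lay in the spoon, break the lid stay's knee, lower the lid

## Robot

A 6-joint arm with a two-finger parallel gripper is mounted at the origin on the work surface. World frame = base frame: x ahead of the robot, y to its left, z up, the work surface at z = 0. Lengths are in m, angles in rad, forces in N, time in s.
With the tool pointing down it reaches from about 0.275 to 0.975 m from the base axis. Payload 8.4 kg.
Tool frame: the origin (TCP) lies on the centre line of the jaws, within the pads' length; the fingertips stand 22 mm ahead of it and the grasp point (between the pads) lies 3 mm ahead of it; z points along the fingers, y is the line along which they close (so a half turn about z gives the same grasp; the last joint's range is limited). The gripper opens to 92 mm and grips with 3 to 60 N. Pads are 20 mm wide; open, the fingers measure 128 mm over their backs; the gripper's body (75 mm by 189 mm) begins 69 mm behind the grasp point.
Start: joints at [-1.311, 0.353, 1.633, -0, 1.155, -0.002], TCP at [0.162, -0.604, 0.237] pointing down, gripper open.
Joint ranges: [-2.63, 2.63], [-0.92, 2.1], [0.06, 2.66], [-1.3, 4.44], [0, 2.69], [-3.02, 3.02]. Speed limits (rad/s): [2.22, 2.22, 2.79, 3.14, 3.14, 3.14].

## Interface

Orientations are given as a rotation vector (axis times angle).
In Python, from cell import telemetry, read_camera, order, find_in, outline_of, place_of gives the robot as it stands.
- The arm moves only by the tool play_rows, never from a script. Its argument "deltas" is one flat list of numbers, 7 for each row, row after row: the shift along the world's x, y, z in units of 0.1 m (1.0 is 0.1 m), then the turn, a rotation vector about the world's x, y, z in units of pi/2 rad (1.0 is pi/2 rad), then the finger opening in mm, from 0 to 91.9. In form: [tx, ty, tz, wx, wy, wz, jaw, tx, ty, tz, wx, wy, wz, jaw, ...]. A call has 1 to 10 rows; each row shifts and turns the commanded pose from where the row before left it; what a row does not reach is not made up. A row lasts 1/12 s, in which the tool goes at most 41.7 mm and 7.16 degrees, less where a joint would pass 70% of its speed; a pose out of reach is approached as far as the arm can. A call with a number of a shift or a turn outside -1 to 1 is refused whole. A call with a gripper value outside its range is refused whole. The fingers move at their own pace and stop on an object; the grip force is fixed at half the most. Time passes only in rows, so rows that do not move let the fingers close. It gives the time, the measured TCP pose, the force, the opening and the grip force at its end, in the units of the state.
- telemetry.read_state(): the state, without advancing time (a new reading comes with each control period).
- read_camera(name): name is "side" or "top" or "wrist"; returns a dict with "image" (384x512x3 uint8, red, green, blue), "range_z" (384x512 float32, m along the optical axis (not along the pixel's ray), 0 where there is no reading), "mtx" (3x3 intrinsics, pixels), "R" (3x3) and "t" (3): a world point X has camera coordinates R X + t. Camera axes: x right, y down, z forward; pixel columns grow to the right and rows downward; lengths in m; the calibration is good to about 2 mm. A picture is of the moment at which its call begins.
- order.hand_in(): hands the job in; it is judged then, once.
Trained networks look in the newest picture that a camera, given by its name, has taken for a name from the list of things; names that differ only in an ending like _2 or _b are one class to them, and where a whole thing is asked for, a point or a joint stands for the part that bears it (a point fixed in the world has none). Each returns a list of dicts, best first, with "confidence" (0 to 1); they miss things now and then, are a little off and sometimes report something else, mostly with a low value. They report only what shows in the picture. A call takes as long as a camera call.
- find_in(query, camera): "pixel" ([column, row] in pixels, amid what is visible of it).
- outline_of(query, camera): "pixels" (384x512 bool, what is visible of it) and "pixel" ([column, row] in pixels, amid what is visible of it).
- place_of(query, camera): "pixel" ([column, row] in pixels: a listed point, or the origin of a listed thing).
The state is a dict: "t": time; "joint_positions": joint angles; "joint_velocities": joint speeds; "tau": joint torques, N m; "tcp_pos": TCP position; "eef_rot": TCP orientation; "wrist_force": force on the tool from outside, world axes, zero at the start; "torque": the same for the moment, N m; "finger_gap": opening from 0.0 (shut) to 1.0 (fully open); "grasp_force": force on a finger pad.
Only numpy, scipy, OpenCV 4.12 (cv2) and the standard library are available. Lean on these libraries where they do the work, as an engineer would, in place of code of your own. Each camera call takes 0.05 s, during which the arm holds its last target. There are 200 camera calls.

## Task

Shut the wooden utensil chest: first lay the black spoon, which was left across the corner of the open chest, down inside it while the lid is still locked up, and let go of it. Then lift the knee of the folding stay up and forward past centre so that the lid is unlocked, and lower the lid gently, without letting it slam, until it is fully shut with the spoon inside. Leave everything else where it stands.

Things in the scene. Friction and masses are not known exactly. Their poses are not given: they have to be found in the camera images.
- chest: Open wooden utensil chest, fixed to the counter: 250 deep (x) x 360 wide (y) x 110 high outside, walls and floor 12 thick, so its inside is 226 x 336 and its rim 110 above the counter. Origin: centre of the underside; x points from its front to its back (hinge side), y to its left, z up. A cake slice and a cutter ring lie in its back half; the front half (x -113 to 25) of its floor is free.
- lid (a joint): Lid hinge, rad: 0 = fully open as at the start (78 degrees up from shut, nearly upright over the back rim), growing as the lid is lowered; 1.36 = shut on the rim. The hinge is stiff: unlocked, the lid stays wherever it is left and must be pushed all the way down, with 2 to 6 N near its free edge. While the stay is locked it will not come down.
- lid_hinge (a point): Middle of the lid's hinge axis, along the chest's y axis at the top of the back rim: 125 behind the chest's centre, 110 up.
- lid_edge (a point): Middle of the lid's free edge, on its outer face (the upper one when shut; it looks to the chest's back when open). The lid is a plain wooden board without handle, 258 from hinge axis to free edge, 360 wide, 18 thick, about 0.7 kg. Its inner face passes through the hinge axis; this point lies 258 out and 18 off that face.
- stay_knee (a joint): Knee of the steel folding lid stay, rad: 0 = locked on its stop, 0.2 beyond straight, the knee sagging down and back; 0.2 = dead straight; above that = past centre, unlocked and folding forward, the knee staying where it is left; about 2.8 when the lid is shut. A few newtons at the knee pin lift it. Lifting it 30 mm along its arc gives about 0.6.
- stay_lower: Lower link of the stay; origin on its pivot on the outside of the chest's right (-y) side, at x -5, z 65 of the chest. Both links are 100 between pins, 14 wide, 3 thick, flat against that side (4 and 8 outside it); the upper one is pinned to the lid's side edge, 120 from the hinge axis. The knee swings about this pivot: from locked it moves up and forward, 40 degrees above level.
- knee_pin (a point): Middle of the level thumb pin at the stay's knee, 8 thick, sticking out along the chest's -y from the links to a 14 ball whose end is 45 outside the chest's side; this point is 24 outside it. Locked, it is at x 60, z 141 of the chest. Behind and under the pin it is free outside the chest's side, but inward of that side the open lid stands 58 behind it and leans nearer higher up.
- spoon: Black silicone spoon, 264 long, about 70 g. Starts lying flat across the front left corner of the chest on top of the front and left rims. x runs along it from the handle's end (-135) to the head's end (129); origin on its underside, handle 14 wide x 9 high from x -135 to 70, head a shallow round dish 62 across and 15 high centred at x 98. Balances near x 15.
- spoon_tail (a point): End of the spoon's handle (x -135 of the spoon), mid height.
- spoon_head (a point): Tip of the spoon's head (x 129 of the spoon).
- slice: Bystander: cake slice lying in the back half of the chest along its width, 220 long, up to 45 wide, 10 high; origin on the underside.
- cutter: Bystander: steel cutter ring, 60 across, 40 high, standing in the back right of the chest; origin at the underside's centre.
- bottle: Bystander: clear bottle, 56 across, 190 high, on the counter to the right of the chest's front; origin at the underside's centre.
- mug: Bystander: white mug, 80 across, 90 high, handle to one side, on the counter left of the chest; origin at the underside's centre.
- jar: Bystander: glass jar with steel lid, 76 across, 120 high, on the counter left of the chest (it may have changed places with the mug); origin at the underside's centre.
- ramekin: Bystander: white ramekin, 76 across, 45 high, on the counter right of the chest, beside the stay; origin at the underside's centre.
- rack: Steel wire dish rack on the right of the counter, fixed, 380 (x) x 280 (y) x 124 high, with an upturned green glass bowl and an orange measuring jug standing in it, up to 175 above the counter, all fixed; origin at the centre of its underside.

How it is judged:
By the outcome, as a careful person would: the job done as asked, in the order asked, and still so for the second after the job is handed in, with the robot touching nothing.
It also fails if it takes over 69 s, if anything falls off the work surface, if the arm or the gripper's body presses on something with over 40 N, if the wrist force passes 120 N, or if a joint passes its speed limit or range.

## Working session

There is one attempt and no reset: what is moved stays moved. The work goes in short steps, Python scripts to look and compute and a tool call to move; the robot and the scene stay as the last step left them, time stands still between calls to the robot, and variables do not carry over. Pictures are saved under pics/ and viewed, at most 10 in all, crops included, and the job is handed in when it is done.

Besides the shell and the picture viewer there is one more tool, called after "Emit:" as name(argument=value, ...) on one line, values as JSON. play_rows: Moves the arm, as the interface text tells. Shifts and turns lie within -1 to 1; 1 stands for 0.1 m of shift or pi/2 rad of turn. Its arguments: {"type":"object","properties":{"deltas":{"type":"array","items":{"type":"number"}}},"required":["deltas"]}

```bash
ls; mkdir -p pics
cat > h.py <<'E'
import numpy as np, cv2
from cell import telemetry, read_camera, order, find_in, outline_of, place_of
def deproj(c,px,z=None,depth=None):
    K,R,t=c["mtx"],np.array(c["R"]),np.array(c["t"])
    ray=R.T@np.linalg.inv(K)@np.array([px[0],px[1],1.]); o=-R.T@t
    if z is not None: return o+ray*(z-o[2])/ray[2]
    return o+ray*depth
def cloud(c):
    K,R,t=c["mtx"],np.array(c["R"]),np.array(c["t"]); d=c["range_z"]
    v,u=np.mgrid[:384,:512]
    P=np.stack([u,v,np.ones_like(u)],-1)@np.linalg.inv(K).T*d[...,None]
    return (P-t)@R
E
python3 - <<'E'
from h import *
s=telemetry.read_state(); print({k:np.round(v,3) for k,v in s.items()})
for cam in("top","side"):
    c=read_camera(cam); cv2.imwrite(f"pics/{cam}0.png",cv2.cvtColor(c["image"],cv2.COLOR_RGB2BGR))
    P=cloud(c)
    print(cam,"campos",-np.array(c["R"]).T@c["t"])
    for n in ["chest","lid_hinge","lid_edge","stay_lower","knee_pin","spoon","spoon_tail","spoon_head","bottle","mug","jar","ramekin","rack"]:
        r=place_of(n,cam)
        for q in r[:1]:
            u,v=np.clip(np.round(q["pixel"]).astype(int),0,[511,383]); print(n,np.round(q["pixel"],1),round(q["confidence"],2),np.round(P[v,u],3))
E
```

```text
pics
{'t': np.float64(0.0), 'joint_positions': array([-1.311,  0.354,  1.634, -0.   ,  1.155, -0.002]), 'joint_velocities': array([-0.002,  0.001,  0.   , -0.   , -0.001, -0.001]), 'tau': array([-2.0000e-03, -5.9385e+01, -3.3422e+01,  7.0000e-02,  2.4000e-02,
       -0.0000e+00]), 'tcp_pos': array([ 0.162, -0.603,  0.236]), 'eef_rot': array([-3.113, -0.41 ,  0.   ]), 'wrist_force': array([0.327, 1.397, 0.121]), 'torque': array([ 0.02 , -0.015,  0.008]), 'grasp_force': np.float64(0.0), 'finger_gap': np.float64(0.998)}
top campos [ 0.31733113 -0.08853183  1.72943226]
chest [223.8 182.2] 0.74 [0.566 0.062 0.014]
lid_hinge [222.7 152.2] 0.56 [0.622 0.037 0.359]
lid_edge [216.9 144.1] 0.93 [0.736 0.097 0.006]
stay_lower [223.7 186. ] 0.42 [0.55  0.062 0.005]
knee_pin [268.8 170.1] 0.44 [ 0.624 -0.133 -0.001]
spoon [184.2 190.5] 0.58 [0.516 0.214 0.119]
spoon_tail [208.3 216.4] 0.69 [0.419 0.128 0.001]
spoon_head [161.4 170.5] 0.66 [0.597 0.309 0.123]
bottle [282.6 215.9] 0.6 [ 0.414 -0.187  0.138]
mug [143.3 156.2] 0.9 [0.677 0.417 0.014]
jar [140.4 193.3] 0.94 [0.505 0.398 0.095]
ramekin [289.1 195.1] 0.81 [ 0.513 -0.22   0.008]
rack [371.8 217.6] 0.97 [ 0.416 -0.566  0.049]
side campos [-0.33744705  1.03782082  1.15111183]
chest [224.6 241.4] 0.56 [0.456 0.166 0.119]
lid_hinge [199.7 204.5] 0.59 [0.675 0.063 0.125]
lid_edge [204.  153.8] 0.68 [0.641 0.056 0.363]
knee_pin [247.4 186.5] 0.49 [ 0.59  -0.132  0.143]
spoon [205.8 248. ] 0.83 [0.569 0.153 0.013]
spoon_tail [243.  240.3] 0.81 [0.431 0.094 0.087]
spoon_head [165.1 247.7] 0.81 [ 0.708  0.239 -0.002]
bottle [291.9 220.5] 0.69 [ 0.389 -0.179  0.03 ]
mug [138.4 275.5] 0.63 [0.63  0.43  0.048]
jar [163.8 302.4] 0.87 [0.489 0.442 0.025]
ramekin [274.7 208.6] 0.62 [ 0.495 -0.207  0.021]
rack [233.4 220.9] 0.74 [ 0.583 -0.028  0.025]
```

```bash
python3 - <<'E'
import cv2
a=cv2.imread("pics/top0.png")[110:260,110:430];b=cv2.imread("pics/side0.png")[120:340,110:400]
cv2.imwrite("pics/a.png",cv2.resize(a,None,fx=2.5,fy=2.5));cv2.imwrite("pics/b.png",cv2.resize(b,None,fx=2.7,fy=2.7))
E
python3 - <<'E'
from h import *
from scipy.optimize import least_squares
# fit chest rim from top-cloud
c=read_camera("top");P=cloud(c)
m=(P[...,2]>.095)&(P[...,2]<.125)&(P[...,0]>.35)&(P[...,0]<.8)&(abs(P[...,1]-.06)<.26)
img=c["image"].astype(int)
wood=m&(img[...,0]-img[...,2]>40)
X=P[wood];print(len(X),X.min(0),X.max(0),np.median(X[:,2]))
q=X[:,:2]
print(cv2.minAreaRect(q.astype(np.float32)))
dark=m&(img.sum(-1)<200); D=P[dark];print(len(D))
if len(D)>5:
    print(D.mean(0),D.min(0),D.max(0),cv2.fitLine(D[:,:2].astype(np.float32),2,0,.01,.01).ravel())
    print(np.argwhere(dark)[:, ::-1].min(0),np.argwhere(dark)[:, ::-1].max(0))
E
```

```text
885 [ 0.41052956 -0.10950964  0.09500956] [0.69645968 0.27060876 0.12499745] 0.10968653925658331
((0.5541746616363525, 0.08094953000545502), (0.3601926863193512, 0.25192686915397644), 83.87380981445312)
260
[0.53836255 0.2411462  0.11700673] [0.41987461 0.12143414 0.09515392] [0.6740738  0.3124618  0.12484695] [0.70268923 0.7114969  0.53836256 0.24114619]
[160 153] [206 214]
```

View pics/a.png

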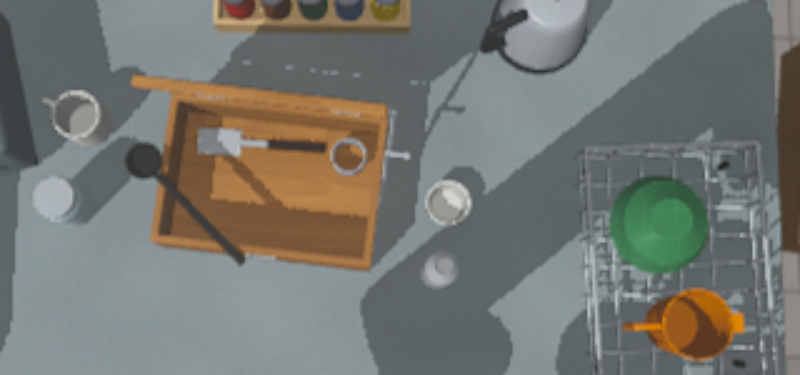

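View pics/b.png

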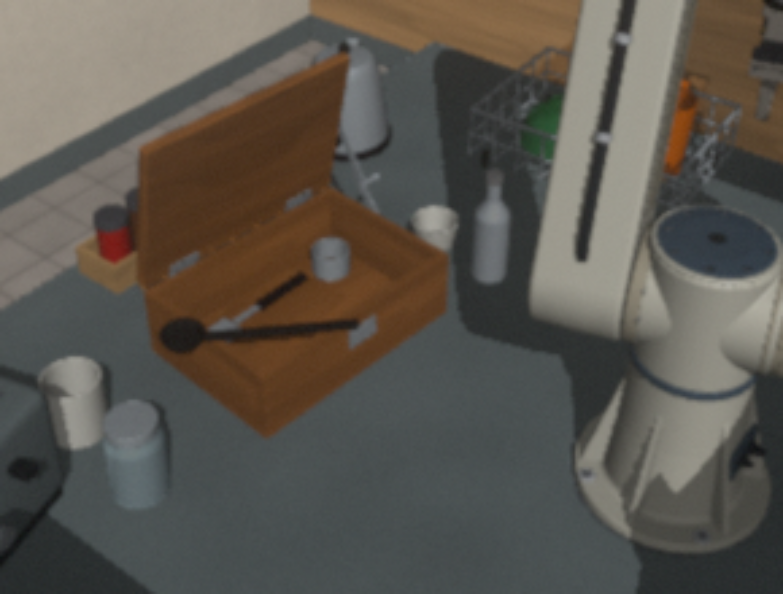

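The chest, spoon and pin measurements agree with the given sizes. I'll start moving and refine the spoon's pose on the way.

Emit:
play_rows(deltas=[0.05, 0.2, 0.3, 0, 0, 0.033, 36, 0.05, 0.2, 0.3, 0, 0, 0.033, 36, 0.05, 0.2, 0.3, 0, 0, 0.033, 36, 0.05, 0.2, 0.3, 0, 0, 0.033, 36, 0.15, 0.37, 0, 0, 0, 0.033, 36, 0.15, 0.37, 0, 0, 0, 0.033, 36, 0.15, 0.37, 0, 0, 0, 0.033, 36, 0.15, 0.37, 0, 0, 0, 0.033, 36, 0.15, 0.37, 0, 0, 0, 0.033, 36, 0.15, 0.37, 0, 0, 0, 0.033, 36])

```text
t: 2.28
tcp_pos: [0.2719, -0.2999, 0.3567]
eef_rot: [2.904, 1.197, 0.001]
wrist_force: [1.0, 0.2, 0.4]
finger_gap: 0.388
grasp_force: 0.0
```

Run:
```python
from h import *
c=read_camera("top"); P=cloud(c)
r=outline_of("spoon","top")[0]; m=r["pixels"]; print(r["confidence"],m.sum())
print("arm in view? ", telemetry.read_state()["tcp_pos"])
uv=np.argwhere(m)[:,::-1]
X=np.array([deproj(c,p,z=.118) for p in uv])[:,:2]
d=None
# handle only: iterative line fit
vx,vy,x0,y0=cv2.fitLine(X.astype(np.float32),cv2.DIST_HUBER,0,.003,.01).ravel()
s=(X-[x0,y0])@[vx,vy]; sgn=np.sign(vx+vy); s*=sgn; v=np.array([vx,vy])*sgn
H=X[s<s.max()-.07]
vx,vy,x0,y0=cv2.fitLine(H.astype(np.float32),cv2.DIST_HUBER,0,.003,.01).ravel(); v=np.array([vx,vy])*np.sign(vx+vy)
s=(X-[x0,y0])@v
print("dir deg",np.degrees(np.arctan2(v[1],v[0])),"tail",[x0,y0]+v*s.min(),"head",[x0,y0]+v*s.max(),"len",np.ptp(s))
for n in("slice","cutter"):
    for q in outline_of(n,"top")[:1]:
        Y=np.array([deproj(c,p,z=.022 if n=="slice" else .052) for p in np.argwhere(q["pixels"])[:,::-1]])[:,:2]-[.554,.081]
        a=np.radians(-6.13); ex=np.array([np.cos(a),np.sin(a)]); ey=np.array([-ex[1],ex[0]])
        print(n,q["confidence"],np.c_[Y@ex,Y@ey].min(0),np.c_[Y@ex,Y@ey].max(0))
```

```text
0.71 195
arm in view?  [ 0.27298592 -0.29749939  0.35686655]
dir deg 45.077923 tail [0.41818048 0.1239352 ] head [0.59503359 0.30127004] len 0.2504489333543244
slice 0.56 [ 0.04528078 -0.06746682] [0.09112827 0.13799764]
cutter 0.43 [ 0.02913077 -0.14973357] [ 0.09140015 -0.0918425 ]
```

Emit:
play_rows(deltas=[0.17, 0.366, -0.05, 0, 0, 0, 36, 0.17, 0.366, -0.05, 0, 0, 0, 36, 0.17, 0.366, -0.05, 0, 0, 0, 36, 0.17, 0.366, -0.05, 0, 0, 0, 36, 0.17, 0.366, -0.05, 0, 0, 0, 36, 0.17, 0.366, -0.05, 0, 0, 0, 36, 0.17, 0.366, -0.05, 0, 0, 0, 36, 0.17, 0.366, -0.05, 0, 0, 0, 36, 0.17, 0.366, -0.05, 0, 0, 0, 36, 0.17, 0.366, -0.05, 0, 0, 0, 36])

```text
t: 3.32
tcp_pos: [0.4431, 0.0652, 0.3063]
eef_rot: [2.906, 1.191, 0.001]
wrist_force: [1.0, 0.0, -0.6]
finger_gap: 0.389
grasp_force: 0.0
```

Emit:
play_rows(deltas=[0.17, 0.366, -0.1, 0, 0, 0, 36, 0.17, 0.366, -0.1, 0, 0, 0, 36, 0.17, 0.366, -0.1, 0, 0, 0, 36, 0.17, 0.366, -0.1, 0, 0, 0, 36, 0, 0, -0.2, 0, 0, 0, 36, 0, 0, -0.2, 0, 0, 0, 36, 0, 0, 0, 0, 0, 0, 36, 0, 0, 0, 0, 0, 0, 36])

```text
t: 3.98
tcp_pos: [0.51, 0.2095, 0.2256]
eef_rot: [2.906, 1.192, -0.004]
wrist_force: [0.1, 0.6, 0.1]
finger_gap: 0.391
grasp_force: 0.0
```

Run:
```python
from h import *
c=read_camera("wrist"); cv2.imwrite("pics/w1.png",cv2.cvtColor(c["image"],cv2.COLOR_RGB2BGR))
s=telemetry.read_state(); print(s["tcp_pos"],s["eef_rot"])
r=outline_of("spoon","wrist")
for q in r[:1]:
    X=np.array([deproj(c,p,z=.118) for p in np.argwhere(q["pixels"])[:,::-1]])[:,:2]
    print(q["confidence"],len(X),X.min(0),X.max(0),cv2.fitLine(X.astype(np.float32),cv2.DIST_HUBER,0,.003,.01).ravel())
P=cloud(c);im=c["image"].astype(int)
m=(im.sum(-1)<150)&(abs(P[...,2]-.118)<.008); D=P[m]; print(len(D), D.mean(0), cv2.fitLine(D[:,:2].astype(np.float32),2,0,.003,.01).ravel())
K=c["mtx"]; 
for z in(.118,): 
    p=c["R"]@np.array([s["tcp_pos"][0],s["tcp_pos"][1],z])+c["t"]; print("tcp px",(K@p/p[2])[:2])
```

```text
[0.51052319 0.20972115 0.22680557] [ 2.90648506e+00  1.19199548e+00 -7.36489028e-04]
0.57 8357 [0.43646782 0.13744643] [0.61318075 0.31477752] [0.7051929  0.7090154  0.5550715  0.25633463]
2193 [0.56386269 0.27510222 0.11877294] [0.6436238  0.765342   0.5638627  0.27510223]
tcp px [259.63573103 191.91459791]
```

View pics/w1.png

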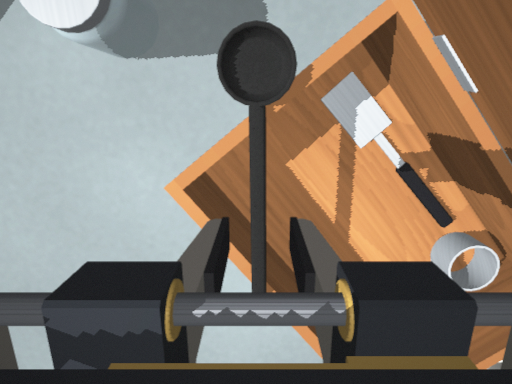

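Emit:
play_rows(deltas=[0, 0.01, -0.25, 0, 0, 0, 36, 0, 0.01, -0.25, 0, 0, 0, 36, 0, 0, -0.25, 0, 0, 0, 36, 0, 0, -0.19, 0, 0, 0, 36, 0, 0, 0, 0, 0, 0, 36, 0, 0, 0, 0, 0, 0, 0, 0, 0, 0, 0, 0, 0, 0, 0, 0, 0, 0, 0, 0, 0, 0, 0, 0, 0, 0, 0, 0, 0, 0, 0, 0, 0, 0, 0])

```text
t: 4.92
tcp_pos: [0.511, 0.213, 0.1344]
eef_rot: [2.905, 1.195, 0.005]
wrist_force: [-0.6, -2.0, 7.0]
finger_gap: 0.144
grasp_force: 30.0
```

Emit:
play_rows(deltas=[0, 0, 0.2, 0, 0, 0, 0, 0, 0, 0.35, 0, 0, 0, 0, -0.024, -0.157, 0.1, 0, 0, 0.054, 0, -0.024, -0.157, 0, 0, 0, 0.054, 0, -0.024, -0.157, 0, 0, 0, 0.054, 0, -0.024, -0.157, 0, 0, 0, 0.054, 0, -0.024, -0.157, 0, 0, 0, 0.054, 0, -0.024, -0.157, 0, 0, 0, 0.054, 0, -0.024, -0.157, 0, 0, 0, 0.054, 0, -0.024, -0.157, 0, 0, 0, 0.054, 0])

```text
t: 5.75
tcp_pos: [0.4906, 0.0864, 0.1984]
eef_rot: [2.337, 2.098, 0.002]
wrist_force: [-0.2, 0.1, -1.1]
finger_gap: 0.146
grasp_force: 30.0
```

Run:
```python
from h import *
s=telemetry.read_state(); print(s["tcp_pos"],s["eef_rot"],s["finger_gap"],s["grasp_force"])
c=read_camera("wrist")
q=outline_of("spoon","wrist")[0]
z=s["tcp_pos"][2]-.014
X=np.array([deproj(c,p,z=z) for p in np.argwhere(q["pixels"])[:,::-1]])[:,:2]-[.554,.081]
a=np.radians(-6.13); ex=np.array([np.cos(a),np.sin(a)]); Y=np.c_[X@ex,X@[-ex[1],ex[0]]]
print(q["confidence"],Y.min(0),Y.max(0),cv2.fitLine(Y.astype(np.float32),2,0,.003,.01).ravel())
t=np.array(s["tcp_pos"])[:2]-[.554,.081];print("tcp chest",t@ex,t@[-ex[1],ex[0]])
P=cloud(c);print("head z",np.median(P[q["pixels"]][:,2]))
```

```text
[0.49059046 0.08643043 0.19836055] [2.33740772e+00 2.09817024e+00 1.56208179e-03] 0.1459121162694035 29.997942745685577
0.56 [-0.09523047 -0.08793556] [-0.03295395  0.11945396] [ 2.2907654e-04  1.0000000e+00 -6.3962869e-02  6.9765247e-02]
tcp chest -0.06362686164270723 -0.001371784985963349
head z 0.1812690539700594
```

Emit:
play_rows(deltas=[0, 0, -0.25, 0.005, 0.045, 0, 0, 0, 0, -0.3, 0.005, 0.045, 0, 0, 0, 0, -0.3, 0, 0, 0, 0, 0, 0, -0.3, 0, 0, 0, 0, 0, 0, -0.15, 0, 0, 0, 0, 0, 0, -0.1, 0, 0, 0, 0, 0, 0, -0.1, 0, 0, 0, 0, 0, 0, -0.05, 0, 0, 0, 0, 0, 0, 0, 0, 0, 0, 0])

```text
t: 6.6
tcp_pos: [0.4906, 0.0874, 0.0423]
eef_rot: [-2.261, -2.02, 0.144]
wrist_force: [-0.3, 0.4, -0.9]
finger_gap: 0.148
grasp_force: 30.0
```

Emit:
play_rows(deltas=[0, 0, -0.03, 0, 0, 0, 0, 0, 0, -0.02, 0, 0, 0, 0, 0, 0, 0, 0, 0, 0, 0])

```text
t: 6.85
tcp_pos: [0.4913, 0.0873, 0.0382]
eef_rot: [-2.262, -2.021, 0.142]
wrist_force: [0.8, 0.5, 1.1]
finger_gap: 0.147
grasp_force: 30.0
```

Emit:
play_rows(deltas=[0, 0, 0, 0, 0, 0, 30, 0, 0, 0, 0, 0, 0, 30, 0, 0, 0, 0, 0, 0, 30, 0, 0, 0, 0, 0, 0, 30, 0, 0, 0.1, 0, 0, 0, 30, 0, 0, 0.2, 0, 0, 0, 30, 0, 0, 0.3, 0, 0, 0, 30, 0, 0, 0.4, -0.005, -0.045, 0, 30, 0, 0, 0.4, -0.005, -0.045, 0, 30, 0, 0, 0.4, 0, 0, 0, 30])

```text
t: 7.68
tcp_pos: [0.4884, 0.0868, 0.2195]
eef_rot: [2.341, 2.092, 0.002]
wrist_force: [-0.4, 0.7, 0.6]
finger_gap: 0.328
grasp_force: 0.0
```

Run:
```python
from h import *
s=telemetry.read_state(); print(s["tcp_pos"],s["eef_rot"],s["finger_gap"],s["grasp_force"],s["joint_positions"])
a=np.radians(-6.13); ex=np.array([np.cos(a),np.sin(a)])
for cam in("wrist","side"):
    c=read_camera(cam)
    if cam=="wrist": A=c["image"]
    else: cv2.imwrite("pics/p2.png",cv2.cvtColor(np.hstack([A,c["image"]]),cv2.COLOR_RGB2BGR)[:,:,:][::1,::1]) 
    q=outline_of("spoon",cam)[0]
    X=np.array([deproj(c,p,z=.02) for p in np.argwhere(q["pixels"])[:,::-1]])[:,:2]-[.554,.081]
    Y=np.c_[X@ex,X@[-ex[1],ex[0]]]
    print(cam,q["confidence"],Y.min(0),Y.max(0),"z",np.median(cloud(c)[q["pixels"]][:,2]))
im=cv2.imread("pics/p2.png"); cv2.imwrite("pics/p2.png",cv2.resize(im,(800,300)))
```

```text
[0.48835908 0.08681375 0.21950332] [2.34086281e+00 2.09206924e+00 1.73066432e-03] 0.3275033132283737 0.0 [ 1.73724058e-01  1.69663048e-01  1.92280329e+00 -1.39164059e-03
  1.04708083e+00  2.86549012e-01]
wrist 0.7 [-0.09662726 -0.13156928] [-0.03546085  0.13011669] z 0.019841421753419682
side 0.46 [ 0.03158134 -0.17785067] [ 0.12902236 -0.08810944] z 0.033377206915173735
```

View pics/p2.png

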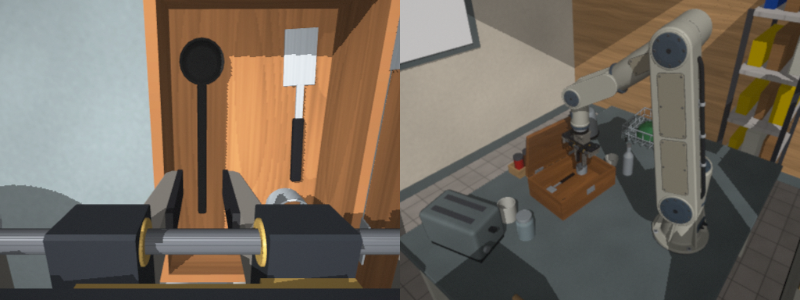

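The spoon lies flat on the free floor of the chest. Next is the stay: I'll approach the pin from outside, with the tool leaning outward.

Emit:
play_rows(deltas=[-0.06, 0, 0.27, 0, 0, 0, 30, -0.06, 0, 0.28, 0, 0, 0, 30, -0.06, -0.34, 0, 0, 0, 0, 30, -0.06, -0.34, 0, 0, 0, 0, 30, -0.06, -0.34, 0, 0.0645, -0.007, 0, 30, -0.06, -0.34, 0, 0.0645, -0.007, 0, 30, -0.06, -0.34, 0, 0.0645, -0.007, 0, 30, -0.06, -0.34, 0, 0.0645, -0.007, 0, 30, -0.03, -0.34, 0, 0.0645, -0.007, 0, 30, -0.03, -0.34, 0, 0.0645, -0.007, 0, 30])

```text
t: 8.72
tcp_pos: [0.4379, -0.1733, 0.2716]
eef_rot: [-2.006, -1.794, -0.59]
wrist_force: [1.3, 0.6, -0.2]
finger_gap: 0.329
grasp_force: 0.0
```

Emit:
play_rows(deltas=[0.37, -0.04, 0, 0, 0, 0, 30, 0.37, -0.04, -0.1, 0, 0, 0, 30, 0.37, -0.04, -0.1, 0, 0, 0, 30, 0.37, -0.04, -0.1, 0, 0, 0, 30, 0, 0, -0.1, 0, 0, 0, 30, 0, 0, 0, 0, 0, 0, 30])

```text
t: 9.22
tcp_pos: [0.5862, -0.1869, 0.2274]
eef_rot: [-2.006, -1.793, -0.578]
wrist_force: [-0.8, 0.4, -0.9]
finger_gap: 0.323
grasp_force: 0.0
```

```bash
cat >> h.py <<'E'
O=np.array([.554,.081,0]);_a=np.radians(-6.13)
C=np.array([[np.cos(_a),np.sin(_a),0],[-np.sin(_a),np.cos(_a),0],[0,0,1]])
def tochest(X): return (np.asarray(X)-O)@C.T
def toworld(X): return np.asarray(X)@C+O
def proj(c,X):
    p=c["mtx"]@(np.array(c["R"])@X+c["t"]); return p[:2]/p[2]
E
python3 - <<'E'
from h import *
from scipy.spatial.transform import Rotation as Ro
s=telemetry.read_state(); print("tcp chest",tochest(s["tcp_pos"]),"R chest\n",np.round(C@Ro.from_rotvec(s["eef_rot"]).as_matrix(),3)); print(s["joint_positions"])
c=read_camera("wrist"); cv2.imwrite("pics/w3.png",cv2.cvtColor(c["image"],cv2.COLOR_RGB2BGR))
P=cloud(c)
print("expected pin px",proj(c,toworld([.06,-.204,.141])),"ball",proj(c,toworld([.06,-.218,.141])))
for q in place_of("knee_pin","wrist")[:2]:
    u,v=np.round(q["pixel"]).astype(int); print(q, tochest(P[v,u]))
E
```

```text
tcp chest [ 0.06057687 -0.26294812  0.22739085] R chest
 [[ 0.008  1.    -0.011]
 [ 0.84  -0.001  0.542]
 [ 0.542 -0.014 -0.84 ]]
[-0.57686855  0.49523078  1.56263196  0.50703038  1.40257699 -0.63350407]
expected pin px [260.25168484 190.70711081] ball [260.29875623 206.59153603]
```

View pics/w3.png

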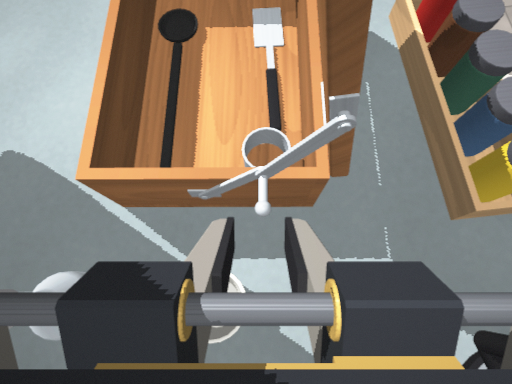

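Emit:
play_rows(deltas=[0.012, 0.086, -0.149, 0, 0, 0, 30, 0.012, 0.086, -0.149, 0, 0, 0, 30, 0.012, 0.086, -0.149, 0, 0, 0, 30, 0.012, 0.086, -0.149, 0, 0, 0, 30, 0.012, 0.086, -0.149, 0, 0, 0, 30, 0, 0, 0, 0, 0, 0, 20, 0, 0, 0, 0, 0, 0, 20, 0, 0, 0, 0, 0, 0, 20])

```text
t: 9.98
tcp_pos: [0.5927, -0.1452, 0.1588]
eef_rot: [-2.01, -1.798, -0.583]
wrist_force: [0.3, 0.4, 0.8]
finger_gap: 0.217
grasp_force: 0.0
```

Run:
```python
from h import *
s=telemetry.read_state(); print("tcp chest",tochest(s["tcp_pos"]),s["wrist_force"],s["finger_gap"],s["grasp_force"])
c=read_camera("wrist"); cv2.imwrite("pics/w4.png",cv2.cvtColor(c["image"],cv2.COLOR_RGB2BGR)[100:330,130:400])
```

```text
tcp chest [ 0.06260322 -0.22075449  0.15875171] [0.28689317 0.41318676 0.84854659] 0.21695290160857486 0.0
```

View pics/w4.png

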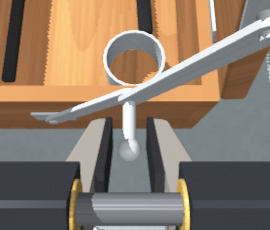

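Emit:
play_rows(deltas=[0, 0.03, -0.06, 0, 0, 0, 20, 0, 0, 0, 0, 0, 0, 20, -0.045, 0.005, 0.025, 0, 0, 0, 20, -0.045, 0.005, 0.03, 0, 0, 0, 20, -0.045, 0.005, 0.03, 0, 0, 0, 20, -0.045, 0.005, 0.025, 0, 0, 0, 20])

```text
t: 10.53
tcp_pos: [0.5741, -0.1396, 0.163]
eef_rot: [-2.009, -1.798, -0.582]
wrist_force: [0.3, -0.5, 0.8]
finger_gap: 0.217
grasp_force: 0.0
```

Emit:
play_rows(deltas=[-0.05, 0.005, 0.025, 0, 0, 0, 20, -0.05, 0.005, 0.02, 0, 0, 0, 20, -0.05, 0.005, 0.02, 0, 0, 0, 20, -0.05, 0.005, 0.015, 0, 0, 0, 20, -0.03, 0.003, 0.01, 0, 0, 0, 20, 0, 0, 0, 0, 0, 0, 20])

```text
t: 11.03
tcp_pos: [0.5511, -0.1373, 0.1718]
eef_rot: [-2.009, -1.797, -0.582]
wrist_force: [2.5, 1.5, -0.5]
finger_gap: 0.22
grasp_force: 0.9
```

Run:
```python
from h import *
s=telemetry.read_state(); print("tcp chest",tochest(s["tcp_pos"]),s["wrist_force"],s["finger_gap"],s["grasp_force"])
c=read_camera("wrist"); cv2.imwrite("pics/w5.png",cv2.cvtColor(c["image"],cv2.COLOR_RGB2BGR)[60:330,80:450])
```

```text
tcp chest [ 0.02047326 -0.21736534  0.17178231] [ 2.50566577  1.48181923 -0.54669372] 0.21982966019015235 0.9387626498937607
```

View pics/w5.png

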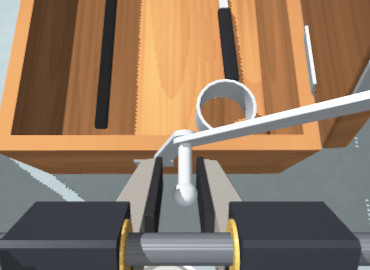

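The knee is past centre: in the crop it sits at (183,135), bent forward. I'll back out along the tool axis, straighten the tool and move above the back of the lid.

Emit:
play_rows(deltas=[0.03, 0, 0, 0, 0, 0, 26, -0.015, -0.134, 0.21, 0, 0, 0, 26, -0.015, -0.134, 0.21, 0, 0, 0, 26, -0.015, -0.134, 0.21, 0, 0, 0, 26, -0.015, -0.134, 0.21, 0, 0, 0, 26, 0, 0, 0.39, -0.0725, 0.008, 0, 0, 0, 0, 0.39, -0.0725, 0.008, 0, 0, 0, 0, 0.39, -0.0725, 0.008, 0, 0, 0, 0, 0.39, -0.0725, 0.008, 0, 0, 0, 0, 0.39, -0.0725, 0.008, 0, 0])

```text
t: 11.92
tcp_pos: [0.5483, -0.1914, 0.4537]
eef_rot: [2.344, 2.089, -0.015]
wrist_force: [-0.8, -0.3, -1.1]
finger_gap: 0.005
grasp_force: 0.0
```

Run:
```python
from h import *
from scipy.spatial.transform import Rotation as Ro
s=telemetry.read_state(); print("tcp chest",tochest(s["tcp_pos"]),np.round(C@Ro.from_rotvec(s["eef_rot"]).as_matrix(),3)[:,2],s["joint_positions"])
for cam in("top","side"):
    c=read_camera(cam);P=cloud(c)
    q=tochest(P.reshape(-1,3)); m=(abs(q[:,1])<.16)&(q[:,2]>.13)&(q[:,2]<.42)&(q[:,0]>0)&(q[:,0]<.16)
    print(cam,m.sum(),q[m][:,2].max() if m.any() else 0, np.median(q[m],0) if m.any() else 0)
    A=q[m]
    if cam=="side" and len(A)>50: # inner face line
        l=cv2.fitLine(A[:,[0,2]].astype(np.float32),cv2.DIST_HUBER,0,.003,.01).ravel(); print(l,np.degrees(np.arctan2(abs(l[1]),abs(l[0]))))
    for n in("stay_lower","lid_edge","knee_pin"):
        for r in place_of(n,cam)[:1]:
            u,v=np.round(r["pixel"]).astype(int); print(n,r["confidence"],tochest(P[v,u]))
```

```text
tcp chest [ 0.02337722 -0.27141261  0.45369185] [-0.005 -0.008 -1.   ] [-0.33316327  0.15569316  1.42654894 -0.00899542  1.56230534 -0.2179126 ]
top 958 0.3679015100161324 [ 6.77540638e-02 -7.31847255e-05  3.51739387e-01]
stay_lower 0.43 [ 0.05713063 -0.00345129  0.36093663]
lid_edge 0.87 [0.08265344 0.00604056 0.3066449 ]
side 2755 0.36469264788599093 [0.07911436 0.0146721  0.26444558]
[ 0.29785582 -0.9546109   0.07621534  0.27576458] 72.671135
lid_edge 0.91 [ 0.05995781 -0.00920859  0.36087212]
knee_pin 0.6 [ 0.21666767 -0.3894161  -0.0021423 ]
```

Emit:
play_rows(deltas=[0.196, 0.325, 0, 0, 0, 0, 0, 0.196, 0.325, 0, 0, 0, 0, 0, 0.196, 0.325, 0, 0, 0, 0, 0, 0.196, 0.325, 0, 0, 0, 0, 0, 0.196, 0.325, 0, 0, 0, 0, 0, 0.196, 0.325, 0, 0, 0, 0, 0, 0.196, 0.325, 0, 0, 0, 0, 0, 0, 0, -0.3, 0, 0, 0, 0, 0, 0, -0.35, 0, 0, 0, 0, 0, 0, -0.35, 0, 0, 0, 0])

```text
t: 13.15
tcp_pos: [0.6859, 0.0364, 0.3475]
eef_rot: [-2.34, -2.089, 0.011]
wrist_force: [0.4, -0.2, 0.3]
finger_gap: 0.002
grasp_force: 0.0
```

Run:
```python
from h import *
s=telemetry.read_state(); t=tochest(s["tcp_pos"]); print("tcp chest",t)
# tip-corner path r=.235, corner 18 ahead, 22 below; waypoints each 6 deg
p=[]
for d in [73]+list(range(66,-1,-6)):
    a=np.radians(d); r=.235
    p.append([.125-r*np.cos(a)+.018*np.sin(a)+.018,t[1],.110+r*np.sin(a)+.018*np.cos(a)+.022])
p=np.array(p); print(np.round(p,4)); print(np.round(np.diff(np.array([toworld(x) for x in p]),axis=0)*10,3))
```

```text
tcp chest [ 0.13594267 -0.03021455  0.34751459]
[[ 0.0915 -0.0302  0.362 ]
 [ 0.0639 -0.0302  0.354 ]
 [ 0.0411 -0.0302  0.3445]
 [ 0.0194 -0.0302  0.3327]
 [-0.0009 -0.0302  0.3187]
 [-0.0196 -0.0302  0.3026]
 [-0.0365 -0.0302  0.2847]
 [-0.0515 -0.0302  0.2651]
 [-0.0644 -0.0302  0.244 ]
 [-0.0749 -0.0302  0.2217]
 [-0.0831 -0.0302  0.1985]
 [-0.0888 -0.0302  0.1745]
 [-0.092  -0.0302  0.15  ]]
[[-0.275  0.03  -0.08 ]
 [-0.226  0.024 -0.095]
 [-0.215  0.023 -0.118]
 [-0.202  0.022 -0.14 ]
 [-0.186  0.02  -0.161]
 [-0.168  0.018 -0.179]
 [-0.149  0.016 -0.196]
 [-0.128  0.014 -0.211]
 [-0.105  0.011 -0.223]
 [-0.081  0.009 -0.233]
 [-0.057  0.006 -0.24 ]
 [-0.032  0.003 -0.245]]
```

Emit:
play_rows(deltas=[-0.088, 0.009, 0.029, 0, 0, 0, 0, -0.088, 0.009, 0.029, 0, 0, 0, 0, -0.088, 0.009, 0.029, 0, 0, 0, 0, -0.088, 0.009, 0.029, 0, 0, 0, 0, -0.088, 0.009, 0.029, 0, 0, 0, 0, -0.069, 0.0075, -0.02, 0, 0, 0, 0, -0.069, 0.0075, -0.02, 0, 0, 0, 0, -0.069, 0.0075, -0.02, 0, 0, 0, 0, -0.069, 0.0075, -0.02, 0, 0, 0, 0])

```text
t: 13.9
tcp_pos: [0.6144, 0.0441, 0.358]
eef_rot: [-2.342, -2.091, 0.006]
wrist_force: [1.7, -1.0, 4.8]
finger_gap: 0.007
grasp_force: 2.2
```

Emit:
play_rows(deltas=[-0.056, 0.006, -0.024, 0, 0, 0, 0, -0.056, 0.006, -0.024, 0, 0, 0, 0, -0.056, 0.006, -0.024, 0, 0, 0, 0, -0.056, 0.006, -0.024, 0, 0, 0, 0, -0.054, 0.006, -0.03, 0, 0, 0, 0, -0.054, 0.006, -0.03, 0, 0, 0, 0, -0.054, 0.006, -0.03, 0, 0, 0, 0, -0.054, 0.006, -0.03, 0, 0, 0, 0])

```text
t: 14.57
tcp_pos: [0.5696, 0.0489, 0.3348]
eef_rot: [-2.34, -2.09, 0.01]
wrist_force: [1.4, -1.5, 2.5]
finger_gap: 0.003
grasp_force: 1.6
```

```bash
cat > chk.py <<'E'
from h import *
s=telemetry.read_state(); print("tcp chest",tochest(s["tcp_pos"]),np.round(s["wrist_force"],1))
for cam in("top","side"):
    c=read_camera(cam); q=tochest(cloud(c)).reshape(384,512,3)
    for sl in((-.17,-.10),(.08,.17)):
        m=(q[...,1]>sl[0])&(q[...,1]<sl[1])&(q[...,2]>.118)&(q[...,2]<.42)&(q[...,0]<.16)&(q[...,0]>-.16)
        col=c["image"].astype(int); m&=(col[...,0]-col[...,2]>30)
        A=q[m]
        if len(A)>30: print(cam,sl,len(A),"angle",np.round(np.degrees(np.median(np.arctan2(A[:,2]-.110,.125-A[:,0]))),1),"zmax",A[:,2].max(),"xmin",A[:,0].min(),"zmed",np.median(A[:,2]))
E
python3 chk.py
```

```text
tcp chest [ 0.01891815 -0.03022203  0.33481717] [ 1.4 -1.5  2.5]
top (-0.17, -0.1) 583 angle 61.5 zmax 0.3377247179533348 xmin -0.03694213041027531 zmed 0.2581234389933051
top (0.08, 0.17) 352 angle 60.4 zmax 0.336230651969364 xmin -0.08899210741125115 zmed 0.29239720182855095
side (-0.17, -0.1) 126 angle 56.5 zmax 0.33278873322219765 xmin -0.02207403964535075 zmed 0.32093475437007407
side (0.08, 0.17) 221 angle 56.6 zmax 0.3319609972635919 xmin -0.022522012380624085 zmed 0.3200824403639074
```

The lid follows at about 55° with 3 N of contact force. I'll keep lowering.

Emit:
play_rows(deltas=[-0.05, 0.0055, -0.035, 0, 0, 0, 0, -0.05, 0.0055, -0.035, 0, 0, 0, 0, -0.05, 0.0055, -0.035, 0, 0, 0, 0, -0.05, 0.0055, -0.035, 0, 0, 0, 0, -0.046, 0.005, -0.04, 0, 0, 0, 0, -0.046, 0.005, -0.04, 0, 0, 0, 0, -0.046, 0.005, -0.04, 0, 0, 0, 0, -0.046, 0.005, -0.04, 0, 0, 0, 0])

```text
t: 15.33
tcp_pos: [0.5313, 0.0531, 0.3049]
eef_rot: [-2.34, -2.09, 0.01]
wrist_force: [1.6, 0.0, 2.3]
finger_gap: 0.002
grasp_force: 1.2
```

Emit:
play_rows(deltas=[-0.042, 0.0045, -0.045, 0, 0, 0, 0, -0.042, 0.0045, -0.045, 0, 0, 0, 0, -0.042, 0.0045, -0.045, 0, 0, 0, 0, -0.042, 0.0045, -0.045, 0, 0, 0, 0, -0.037, 0.004, -0.049, 0, 0, 0, 0, -0.037, 0.004, -0.049, 0, 0, 0, 0, -0.037, 0.004, -0.049, 0, 0, 0, 0, -0.037, 0.004, -0.049, 0, 0, 0, 0])

```text
t: 16.0
tcp_pos: [0.4998, 0.0565, 0.2672]
eef_rot: [-2.34, -2.09, 0.01]
wrist_force: [-0.1, -0.6, 2.5]
finger_gap: 0.006
grasp_force: 0.9
```

Emit:
play_rows(deltas=[-0.032, 0.0035, -0.053, 0, 0, 0, 0, -0.032, 0.0035, -0.053, 0, 0, 0, 0, -0.032, 0.0035, -0.053, 0, 0, 0, 0, -0.032, 0.0035, -0.053, 0, 0, 0, 0, -0.026, 0.003, -0.056, 0, 0, 0, 0, -0.026, 0.003, -0.056, 0, 0, 0, 0, -0.026, 0.003, -0.056, 0, 0, 0, 0, -0.026, 0.003, -0.056, 0, 0, 0, 0])

```text
t: 16.67
tcp_pos: [0.4768, 0.0591, 0.2235]
eef_rot: [-2.34, -2.09, 0.01]
wrist_force: [0.5, 1.1, 1.5]
finger_gap: 0.004
grasp_force: 0.7
```

```bash
python3 chk.py
```

```text
tcp chest [-0.0744336  -0.0300646   0.22351914] [0.5 1.1 1.5]
top (-0.17, -0.1) 1061 angle 26.5 zmax 0.21718902453817232 xmin -0.11836512864079249 zmed 0.17340015631411534
top (0.08, 0.17) 1042 angle 28.0 zmax 0.21615569249142194 xmin -0.11783870266759795 zmed 0.16381795505527122
side (-0.17, -0.1) 167 angle 23.2 zmax 0.2114296463967386 xmin -0.1191068803408769 zmed 0.20034740402405385
side (0.08, 0.17) 783 angle 25.5 zmax 0.21324095147830152 xmin -0.11939661708287441 zmed 0.1790967949289677
```

Emit:
play_rows(deltas=[-0.018, 0.002, -0.052, 0, 0, 0, 0, -0.018, 0.002, -0.052, 0, 0, 0, 0, -0.018, 0.002, -0.052, 0, 0, 0, 0, -0.018, 0.002, -0.052, 0, 0, 0, 0, -0.012, 0.0015, -0.048, 0, 0, 0, 0, -0.012, 0.0015, -0.048, 0, 0, 0, 0, -0.012, 0.0015, -0.048, 0, 0, 0, 0, -0.012, 0.0015, -0.048, 0, 0, 0, 0, -0.01, 0.001, -0.04, 0, 0, 0, 0, -0.01, 0.001, -0.04, 0, 0, 0, 0])

```text
t: 17.6
tcp_pos: [0.4631, 0.0606, 0.1758]
eef_rot: [-2.341, -2.09, 0.009]
wrist_force: [-0.8, 0.9, 1.0]
finger_gap: 0.005
grasp_force: 0.5
```

Emit:
play_rows(deltas=[-0.006, 0, -0.03, 0, 0, 0, 0, -0.006, 0, -0.03, 0, 0, 0, 0, -0.006, 0, -0.03, 0, 0, 0, 0, -0.004, 0, -0.03, 0, 0, 0, 0, 0, 0, -0.02, 0, 0, 0, 0, 0, 0, -0.02, 0, 0, 0, 0, 0, 0, -0.02, 0, 0, 0, 0])

```text
t: 18.18
tcp_pos: [0.4607, 0.0606, 0.1579]
eef_rot: [-2.34, -2.09, 0.01]
wrist_force: [-0.7, -0.7, 1.0]
finger_gap: 0.009
grasp_force: 0.5
```

Emit:
play_rows(deltas=[0, 0, -0.02, 0, 0, 0, 0, 0, 0, -0.02, 0, 0, 0, 0, 0, 0, -0.02, 0, 0, 0, 0, 0, 0, -0.01, 0, 0, 0, 0, 0, 0, 0, 0, 0, 0, 0])

```text
t: 18.6
tcp_pos: [0.4608, 0.0606, 0.1509]
eef_rot: [-2.34, -2.09, 0.01]
wrist_force: [-0.8, -0.4, 0.3]
finger_gap: 0.009
grasp_force: 0.0
```

Emit:
play_rows(deltas=[0, 0, -0.01, 0, 0, 0, 0, 0, 0, -0.01, 0, 0, 0, 0, 0, 0, 0, 0, 0, 0, 0])

```text
t: 18.85
tcp_pos: [0.4611, 0.0607, 0.1503]
eef_rot: [-2.341, -2.09, 0.009]
wrist_force: [-5.5, -0.2, 16.3]
finger_gap: 0.005
grasp_force: 8.1
```

```bash
python3 chk.py
```

```text
tcp chest [-0.0902395  -0.03014801  0.15028692] [-5.5 -0.2 16.3]
top (-0.17, -0.1) 1083 angle 7.7 zmax 0.13947055721729287 xmin -0.13269372238253643 zmed 0.12794980027770553
top (0.08, 0.17) 1170 angle 9.4 zmax 0.14068285331664626 xmin -0.1318750310399731 zmed 0.12835982252787728
side (-0.17, -0.1) 123 angle 4.2 zmax 0.1326128345456159 xmin -0.13398536994631838 zmed 0.12780329180386454
side (0.08, 0.17) 1169 angle 7.3 zmax 0.13494597565955727 xmin -0.13368541047934712 zmed 0.12834563222374487
```

Emit:
play_rows(deltas=[0, 0, 0.05, 0, 0, 0, 0, 0, 0, 0.2, 0, 0, 0, 0, 0, 0, 0.4, 0, 0, 0, 0, 0, 0, 0.4, 0, 0, 0, 0, 0, 0, 0.4, 0, 0, 0, 0, 0, 0, 0, 0, 0, 0, 0, 0, 0, 0, 0, 0, 0, 0])

```text
t: 19.53
tcp_pos: [0.4623, 0.0608, 0.2965]
eef_rot: [-2.343, -2.092, 0.003]
wrist_force: [0.7, 0.3, -1.0]
finger_gap: 0.006
grasp_force: 0.0
```

Run:
```python
from h import *
c=read_camera("top");q=tochest(cloud(c)).reshape(384,512,3)
for a,b in((-.12,-.09),(-.09,-.05),(0,.05),(.06,.11)):
    for y in((-.17,-.09),(.09,.17)):
        m=(q[...,0]>a)&(q[...,0]<b)&(q[...,1]>y[0])&(q[...,1]<y[1]);print(a,y,np.median(q[m][:,2]))
for n in("bottle","mug","jar","ramekin"):
    r=place_of(n,"top")[0];print(n,r["pixel"])
d=read_camera("side");cv2.imwrite("pics/end.png",cv2.cvtColor(np.hstack([c["image"][90:280,100:430],d["image"][120:310,100:430]]),cv2.COLOR_RGB2BGR))
```

```text
-0.12 (-0.17, -0.09) 0.13086874466769788
-0.12 (0.09, 0.17) 0.12776965768933946
-0.09 (-0.17, -0.09) 0.12903551241141434
-0.09 (0.09, 0.17) 0.12809940410739565
0 (-0.17, -0.09) 0.1283034981343737
0 (0.09, 0.17) 0.12821665863227227
0.06 (-0.17, -0.09) 0.127631282624882
0.06 (0.09, 0.17) 0.12842478828234913
bottle [280.6, 220.2]
mug [143.1, 157.9]
jar [140.8, 190.6]
ramekin [288.8, 191.5]
```

View pics/end.png

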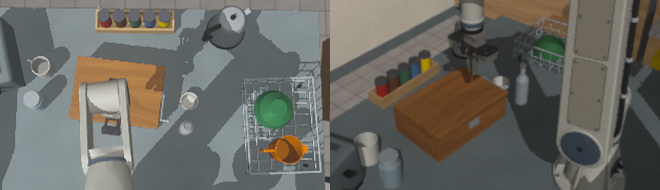

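The lid is flat at z 0.128 over the whole board, so it is shut. The bystanders stand where they were and the robot touches nothing, so I'm handing in.

```bash
python3 -c "
from cell import order
print(order.hand_in())"
```

```text
the job is handed in; nothing more can be done
None
```

The job is handed in: the spoon lies inside the chest, the stay was unlocked and the lid lowered gently until fully shut, and the jar, mug, ramekin and bottle look unmoved in the final pictures (19.5 s of the 69 s used).

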